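# Bolt the roller track and load it

## Task

Shut the lower end of the little roller track with its sliding bolt: lift the bolt by its knob over the bump that holds it, slide it fully home across the track and let it down. Then set the plain wooden block lengthwise on the upper part of the rollers and let go, so that it rolls down by itself and comes to rest against the bolt. Do not disturb the sanding block, the tape measure or the mug.

Things in the scene. Friction and masses are not known exactly. Their poses are not given: they have to be found in the camera images.
- fixture: Plywood base plate fixed to the bench; carries the roller track and, at the track's lower end, the bolt. Origin on the bench under the track's middle; x along the track to its upper end (away from the robot), y left across it, z up. The bolt runs along the line x = -100 mm, on an arm of the base reaching to y = +242 mm, through forks of pins (62 mm high) at y = +54 and -52 mm.
- track: The track: ten free steel rollers (16 mm thick, x -96 to +100 mm) between aluminium side rails 62 mm apart, 8 mm thick, 7 mm above the rollers. Fixed. Origin mid-track on the plane of the roller tops, 48 mm above the bench; x uphill along the track (slope 0.12 rad, falling towards the robot), y left across, z square to it. The block at rest against the shut bolt has its centre at x = -56 mm.
- knob (a point): Middle of the bolt's upright round wooden knob: 24 mm across, from 58 to 104 mm above the bench with the bolt down, this point 85 mm up; axes as the base's. The bolt is a level steel bar 14 mm wide, top 54 mm above the bench, from 18 mm left of the knob to 158 mm right of it. Under it is a 66 mm long foot, from 18 mm left to 48 mm right of the knob.
- bolt (a joint): Travel of the bolt across the track along the base's -y (right), m: 0 = fully drawn back, track open; 0.1 = fully home at its stop. Starts between 0 and 0.01. Down, it meets the bump at 0.014; from there to 0.09 it can only pass raised; from 0.09 on it can drop behind the bump, which then locks it. Friction about 1 N.
- bolt_lift (a joint): How far the bolt is raised, m: 0 = down, 0.026 = highest. Only its own weight (about 2 N) brings it down.
- blank_centre (a point): Centre of the plain dark planed wooden block, 90 mm long, 50 mm wide, 35 mm high, about 70 to 140 g, lying flat on the bench ahead of the robot to the right. Its y axis is the long direction, x the width, z up; this point is 17.5 mm above its underside.
- blank: The same wooden block; origin at the centre of its underside, same axes.
- sanding_block_centre (a point): Centre of the sanding block (bystander): cork with red-brown sandpaper, 61 x 105 x 32 mm, loose, about 15 to 20 cm from the wooden block, on either side of it. Leave it.
- tape_measure_centre (a point): Centre of the yellow tape measure (bystander), 34 x 77 x 56 mm, loose at the left. Leave it.
- mug_centre (a point): Centre of the grey mug (bystander), 81 x 116 x 94 mm, loose behind the track to the left. Leave it.
- bump (a point): Top of the steel bump (10 mm long, 18 mm wide, fixed) on the bolt's bed, 16 mm higher than the underside of the bolt's foot. It stands in the foot's way while the bolt is down: raise the bolt more than 16 mm to pass.
Things that resemble listed ones, but are neither listed nor needed, are in the scene too. Leave any green or orange look-alike of the blank alone.

How it is judged:
By the outcome, as a careful person would: the job done as asked, in the order asked, and still so for the second after the job is handed in, with the robot touching nothing.
It also fails if it takes over 58 s, if anything falls off the work surface, if the arm or the gripper's body presses on something with over 40 N, if the wrist force passes 120 N, or if a joint passes its speed limit or range.

## Robot

A 6-joint arm with a two-finger parallel gripper is mounted at the origin on a cart in front of the work surface, level with it; the furniture and walls round the work are solid. World frame = base frame: x ahead of the robot, y to its left, z up, the work surface at z = 0. Lengths are in m, angles in degrees, forces in N, time in s.
With the tool pointing down it reaches from about 0.4 to 0.825 m from the base axis. Payload 7 kg.
Tool frame: the origin (TCP) lies between the finger pads; the fingertips stand 22 mm ahead of it and the grasp point (between the pads) lies 3 mm ahead of it; z points along the fingers, y is the line along which they close (so a half turn about z gives the same grasp; the last joint's range is limited). The gripper opens to 88 mm and grips with 3 to 60 N. Pads are 19 mm wide; open, the fingers measure 130 mm over their backs; the gripper's body (78 mm by 193 mm) begins 47 mm behind the grasp point.
Start: joints at [89.387, 20.546, 0.682, 0, -70.136, -16.507], TCP at [0.199, 0.645, 0.222] pointing down, gripper open.
Joint ranges: [-176.03, 176.03], [-82.01, 121.73], [-58.28, 71.71], [-173.87, 95.51], [-174.79, -0.11], [-173.66, 173.66]. Speed limits (degrees/s): [136.94, 136.94, 172.46, 180, 180, 180].

## Interface

Orientations are given as [roll, pitch, yaw] about the fixed x, y, z axes, in that order (R = Rz(yaw) Ry(pitch) Rx(roll)).
In Python, from plant import ctrl gives the robot as it stands.
- The arm moves only by the tool apply_moves, never from a script. Its argument "targets" is a list of rows, each an object with "travel": the shift along the tool's x, y, z in mm, a list of three; "roll": the turn about the tool's z in degrees; "jaw": the finger opening in mm, from 0 to 87.6. In form: [{"travel": [tx, ty, tz], "roll": roll, "jaw": jaw}, ...]. A call has 1 to 10 rows; each row shifts and turns the commanded pose from where the row before left it, along the tool's axes as they then stand; what a row does not reach is not made up. A row lasts 1/10 s, in which the tool goes at most 50 mm and 8.59 degrees, less where a joint would pass 70% of its speed; a pose out of reach is approached as far as the arm can. A call with a gripper value outside its range is refused whole. The fingers move at their own pace and stop on an object; the grip force is fixed at half the most. Time passes only in rows, so rows that do not move let the fingers close. It gives the time, the measured TCP pose, the force, the opening and the grip force at its end, in the units of the state.
- ctrl.get_obs(): the state, without advancing time (a new reading comes with each control period).
- ctrl.snapshot(name): name is "side" or "top" or "wrist"; returns the picture (384x512x3 uint8, red, green, blue); there is no depth.
- ctrl.calibration(name): a dict with "K" (3x3 intrinsics, pixels), "dist_coeffs" ([k1, k2, p1, p2, k3] as OpenCV has them; the pictures are not rectified), "extrinsics" (4x4, takes a point from camera to world coordinates); the wrist camera has in their place "hand_eye" (4x4, takes a point from camera to tool coordinates, whose origin is the TCP and whose axes are the flange's). Camera axes: x right, y down, z forward; pixel columns grow to the right and rows downward; lengths in m; the calibration is good to about 2 mm. A picture is of the moment at which its call begins: read the wrist's pose just before it. calibration takes no time and is no camera call.
- ctrl.close_job(): hands the job in; it is judged then, once.
The state is a dict: "clock": time; "joint_pos": joint angles; "qvel": joint speeds; "tau": joint torques, N m; "tool_pos": TCP position; "orientation": TCP orientation; "force": force on the tool from outside, world axes, zero at the start; "moment": the same for the moment, N m; "opening": finger opening in m; "gripper_force": force on a finger pad.
Only numpy, scipy, OpenCV 4.12 (cv2) and the standard library are available. Lean on these libraries where they do the work, as an engineer would, in place of code of your own. Each camera call takes 0.05 s, during which the arm holds its last target. There are 200 camera calls.

## Working session

There is one attempt and no reset: what is moved stays moved. The work goes in short steps, Python scripts to look and compute and a tool call to move; the robot and the scene stay as the last step left them, time stands still between calls to the robot, and variables do not carry over. Pictures are saved under pics/ and viewed, at most 10 in all, crops included, and the job is handed in when it is done.

Besides the shell and the picture viewer there is one more tool, called after "Request:" as name(argument=value, ...), one argument or row to a line, values as JSON. apply_moves: Moves the arm, as the interface text tells. Its arguments: {"type":"object","properties":{"targets":{"type":"array","items":{"type":"object","properties":{"travel":{"type":"array","items":{"type":"number"}},"roll":{"type":"number"},"jaw":{"type":"number"}}}}},"required":["targets"]}

```bash
ls; mkdir -p pics; python3 - <<'E'
from plant import ctrl
import cv2,numpy as np
np.set_printoptions(precision=4,suppress=True)
for n in ["top","side"]:
    cv2.imwrite(f"pics/{n}0.png",ctrl.snapshot(n)[:,:,::-1])
for n in ["top","side","wrist"]:
    c=ctrl.calibration(n); print(n,c)
print(ctrl.get_obs())
E
```

```text
pics
top {'K': array([[382.2851,   0.    , 259.1797],
       [  0.    , 382.2851, 188.989 ],
       [  0.    ,   0.    ,   1.    ]]), 'dist_coeffs': array([-0.0293,  0.    ,  0.    ,  0.    ,  0.    ]), 'extrinsics': array([[ 0.019 , -0.9851,  0.1712,  0.4083],
       [-0.9998, -0.0185,  0.0048,  0.0816],
       [-0.0016, -0.1712, -0.9852,  1.1997],
       [ 0.    ,  0.    ,  0.    ,  1.    ]])}
side {'K': array([[480.6934,   0.    , 250.0367],
       [  0.    , 480.6934, 190.4607],
       [  0.    ,   0.    ,   1.    ]]), 'dist_coeffs': array([0.0149, 0.    , 0.    , 0.    , 0.    ]), 'extrinsics': array([[ 0.8507, -0.2993,  0.4321, -0.1766],
       [-0.5255, -0.4628,  0.7139, -1.2169],
       [-0.0137, -0.8344, -0.5509,  1.0717],
       [ 0.    ,  0.    ,  0.    ,  1.    ]])}
wrist {'K': array([[319.0811,   0.    , 252.9732],
       [  0.    , 319.0811, 189.755 ],
       [  0.    ,   0.    ,   1.    ]]), 'dist_coeffs': array([-0.033,  0.   ,  0.   ,  0.   ,  0.   ]), 'hand_eye': array([[ 0.0007, -0.9524, -0.3049,  0.0828],
       [ 1.    ,  0.0006,  0.0006,  0.0003],
       [-0.0004, -0.3049,  0.9524, -0.1638],
       [ 0.    ,  0.    ,  0.    ,  1.    ]])}
{'clock': 0.1, 'joint_pos': array([ 89.389 ,  20.5862,   0.6395,  -0.0174, -70.136 , -16.5071]), 'qvel': array([-0.0283, -0.1325,  0.1658,  0.258 , -0.002 ,  0.0367]), 'tau': array([ -0.0006, -58.4163,  29.3752,   7.0157,   0.0102,  -0.    ]), 'tool_pos': array([0.1986, 0.6447, 0.2209]), 'orientation': array([179.9161,  -0.0078, -17.1241]), 'force': array([-0.0992,  0.8826,  0.3019]), 'moment': array([ 0.0606, -0.0586,  0.0242]), 'gripper_force': 0.0, 'opening': 0.08782512458227545}
```

View pics/top0.png

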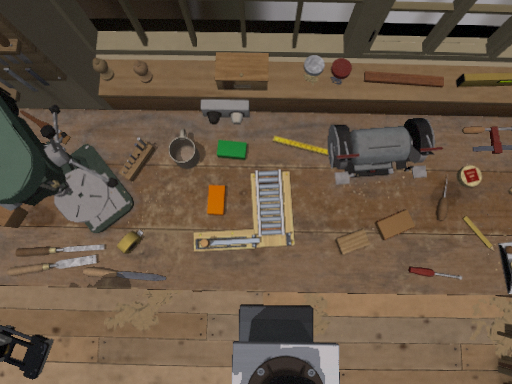

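View pics/side0.png

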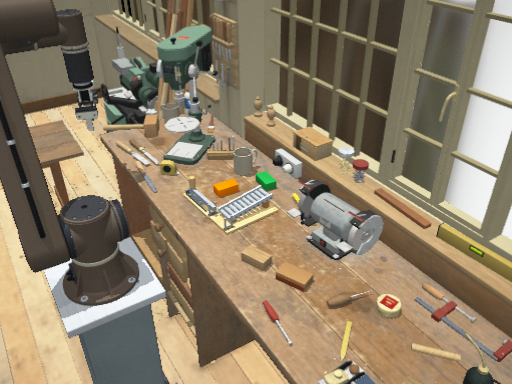

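The top view shows the track at about (270,203), with the bolt knob at about (205,242). The side view shows the same layout. Things that could be taken for the blank, in top-view pixels:
- brown block (352,241)
- brown block (395,224)
- orange (216,199) and green (232,149) look-alikes, which I leave alone
- box on the shelf (242,67), too large

One of the two brown blocks is the sanding block, so I'm checking with a close crop.

```bash
python3 - <<'E'
import cv2,numpy as np
t=cv2.imread('pics/top0.png');s=cv2.imread('pics/side0.png')
a=cv2.resize(t[200:270,320:430],None,fx=5,fy=5,interpolation=2)[:, :550]
b=cv2.resize(s[235:295,230:320],None,fx=5,fy=5,interpolation=2)
im=np.zeros((600,800,3),np.uint8); 
c=cv2.resize(t[160:260,185:305],None,fx=3.3,fy=3.3,interpolation=2)
a=cv2.resize(a,(400,255));b=cv2.resize(b,(400,266))
im[:255,:400]=a;im[:266,400:]=b;im[268:268+330,:396]=c
d=cv2.resize(s[170:235,180:280],(400,260),interpolation=2);im[268:528,400:]=d
cv2.imwrite('pics/crop0.png',im)
E
```

```text
(no output)
```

View pics/crop0.png

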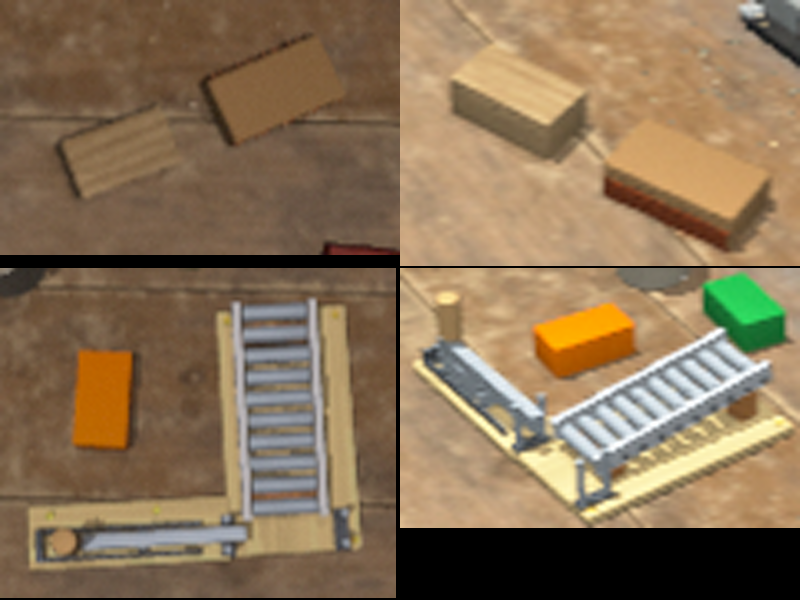

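The crop shows the left block at (352,241) is plain grained wood, so it is the blank. The block at (395,224) has a red sandpaper side, so it is the sanding block. The knob is at the left end of the bolt's arm.

```bash
cat > h.py <<'E'
from plant import ctrl
import cv2,numpy as np
from scipy.spatial.transform import Rotation as R
np.set_printoptions(precision=4,suppress=True)
def pose(o):
    T=np.eye(4);T[:3,:3]=R.from_euler('xyz',o['orientation'],degrees=True).as_matrix();T[:3,3]=o['tool_pos'];return T
def cam(n,o=None):
    c=ctrl.calibration(n); E=c['extrinsics'] if n!='wrist' else pose(o)@c['hand_eye']
    return c['K'],c['dist_coeffs'],E
def onplane(C,px,z):
    K,d,E=C; u=cv2.undistortPoints(np.array(px,float).reshape(-1,1,2),K,d).reshape(-1,2)
    r=np.c_[u,np.ones(len(u))]@E[:3,:3].T
    z=np.broadcast_to(z,len(u)); return E[:3,3]+r*((z-E[2,3])/r[:,2])[:,None]
def proj(C,P):
    K,d,E=C; I=np.linalg.inv(E); return cv2.projectPoints(np.array(P,float),cv2.Rodrigues(I[:3,:3])[0],I[:3,3],K,d)[0].reshape(-1,2)
def local(o,p): # vector from TCP to p in tool axes, mm
    return pose(o)[:3,:3].T@(np.array(p)-o['tool_pos'])*1000
E
python3 - <<'E'
from h import *
C=cam('top'); f=lambda u,v:(185+u/3.3-.35,160+(v-268)/3.3-.35)
print('rails',onplane(C,[f(238,305),f(312,302),f(246,515),f(324,513)],[.067,.067,.043,.043]))
print('knob',onplane(C,[f(62,541)],.104))
print('pinforks',onplane(C,[f(228,533),f(343,529)],.06))
g=lambda u,v:(320+u*110/400-.4,200+v*70/255-.4)
print('blank',onplane(C,[g(62,145),g(155,108),g(180,160),g(84,197)],.035))
print('sand',onplane(C,[g(207,82),g(312,38),g(345,95),g(235,145)],.032))
E
```

```text
rails [[0.6607 0.0955 0.067 ]
 [0.6648 0.0275 0.067 ]
 [0.4702 0.0846 0.043 ]
 [0.4734 0.0135 0.043 ]]
knob [[0.4416 0.2426 0.104 ]]
pinforks [[ 0.453   0.1004  0.06  ]
 [ 0.4585 -0.0027  0.06  ]]
blank [[ 0.4602 -0.1501  0.035 ]
 [ 0.4922 -0.2286  0.035 ]
 [ 0.4495 -0.2484  0.035 ]
 [ 0.4178 -0.1678  0.035 ]]
sand [[ 0.515  -0.2739  0.032 ]
 [ 0.5538 -0.3646  0.032 ]
 [ 0.506  -0.3905  0.032 ]
 [ 0.4628 -0.2957  0.032 ]]
```

Request:
apply_moves(
  targets=[
    {"travel": [35, 31.3, 0], "roll": 0, "jaw": 60},
    {"travel": [35, 31.3, 0], "roll": 0, "jaw": 60},
    {"travel": [35, 31.3, 0], "roll": 0, "jaw": 60},
    {"travel": [35, 31.3, 0], "roll": 0, "jaw": 60},
    {"travel": [35, 31.3, 0], "roll": 0, "jaw": 60},
    {"travel": [35, 31.3, 0], "roll": 0, "jaw": 60},
    {"travel": [35, 31.3, 0], "roll": 0, "jaw": 60},
    {"travel": [35, 31.3, 0], "roll": 0, "jaw": 60},
    {"travel": [35, 31.3, 0], "roll": 0, "jaw": 60},
    {"travel": [35, 31.3, 0], "roll": 0, "jaw": 60},
  ],
)

```text
clock: 1.1
tool_pos: [0.4415, 0.2411, 0.2218]
orientation: [-180.0, 0.0, -17.1]
force: [1.1, 0.8, 0.0]
opening: 0.06
gripper_force: 0.0
```

Request:
apply_moves(
  targets=[
    {"travel": [0, 0, 0], "roll": 8, "jaw": 60},
    {"travel": [0, 0, 0], "roll": 8, "jaw": 60},
    {"travel": [0, 0, 0], "roll": 8, "jaw": 60},
    {"travel": [0, 0, 0], "roll": 8, "jaw": 60},
    {"travel": [0, 0, 0], "roll": 8, "jaw": 60},
    {"travel": [0, 0, 0], "roll": 8, "jaw": 60},
    {"travel": [0, 0, 0], "roll": 8, "jaw": 60},
    {"travel": [0, 0, 0], "roll": 8, "jaw": 60},
    {"travel": [0, 0, 0], "roll": 6, "jaw": 60},
    {"travel": [0, 0, 0], "roll": 0, "jaw": 60},
  ],
)

```text
clock: 2.1
tool_pos: [0.4408, 0.2427, 0.2215]
orientation: [180.0, -0.0, -87.2]
force: [0.1, -0.7, 0.0]
opening: 0.06
gripper_force: 0.0
```

```bash
python3 - <<'E'
from h import *
o=ctrl.get_obs();im=ctrl.snapshot('wrist');np.save('w1.npy',im);import pickle;pickle.dump(o,open('w1.pkl','wb'))
cv2.imwrite('pics/w1.png',cv2.resize(im[:,:,::-1],(768,576)))
print(o['tool_pos'],o['orientation'],o['joint_pos'],o['clock'])
print(proj(cam('wrist',o),[[.4416,.2426,.104]]))
E
```

```text
[0.4408 0.2427 0.2215] [179.9704  -0.0201 -87.2097] [ 51.2314   4.257  -20.5342  -0.0097 -65.2436 -48.437 ] 2.1
[[251.6194 182.7163]]
```

View pics/w1.png

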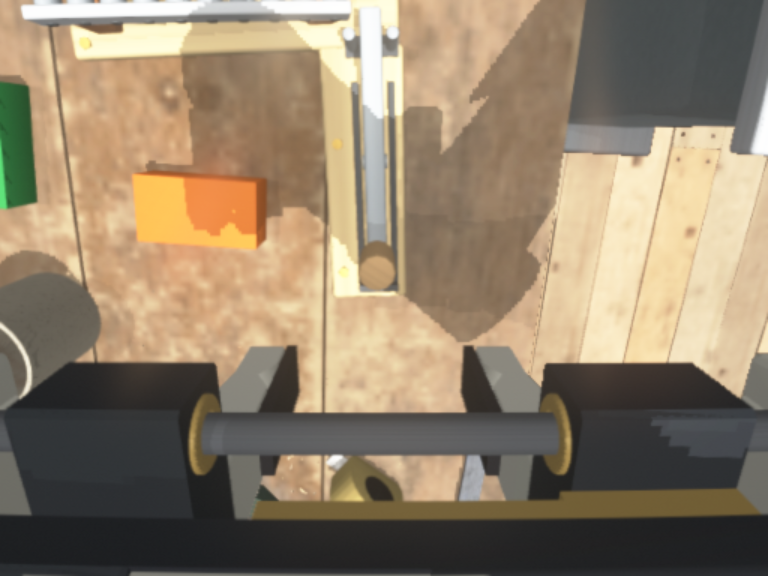

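The wrist view shows the knob top at (377,265), the bar running straight up to (371,10), and the left fork pins at (349,35) and (392,35), all in 768-wide pixels.

```bash
python3 - <<'E'
from h import *
import pickle
o=pickle.load(open('w1.pkl','rb'));im=np.load('w1.npy');C=cam('wrist',o)
hsv=cv2.cvtColor(im[140:200,225:280],cv2.COLOR_RGB2HSV)
m=((hsv[:,:,0]<20)&(hsv[:,:,1]>80)&(hsv[:,:,2]>90)).astype(np.uint8)
n,l,s,c=cv2.connectedComponentsWithStats(m)
for i in range(1,n):
    if s[i,4]>60: print(s[i]+[225,140,0,0,0],c[i]+[225,140])
k=onplane(C,[[251.3,176.7]],.104)[0]; print('knob',k, local(o,[k[0],k[1],.085]))
# bar edges: gray bright, rows
for v in (20,40,60,80,100,120):
    r=im[v,235:265].astype(int); print(v,r.sum(1)//3)
print('pins',onplane(C,[[349/1.5,35/1.5],[392/1.5,35/1.5]],.062))
E
```

```text
[225 140  55  60 386] [265.3731 186.399 ]
[238 161  26  32 669] [250.8804 176.7235]
knob [0.4422 0.2369 0.104 ] [  5.8308  -1.1042 136.4787]
20 [230 196 198 199 200 222 247 252 252 252 252 252 252 252 251 251 250 248
 236 205 184 185 189 226 244 248 249 249 248 243]
40 [234 206 199 200 200 210 236 249 252 252 252 252 252 252 251 251 251 251
 245 228 236 244 245 244 244 244 243 244 245 246]
60 [151 156 158 146 156 177 208 243 251 252 252 252 252 252 252 251 251 251
 248 237 237 241 227 170 141 149 153 169 231 244]
80 [132 111 109 111 126 160 171 168 186 199 201 202 200 199 196 193 191 190
 188 178 165 179 190 161 119 103 103 107 143 183]
100 [171 123 104 103 103 133 164 165 167 184 194 195 195 193 192 189 187 185
 184 179 166 174 188 181 140 100  96 100 122 167]
120 [198 166 114 101 101 100 135 163 166 174 185 189 190 189 188 185 183 181
 180 179 169 157 172 184 151 102  92  93 106 158]
pins [[0.4659 0.1033 0.062 ]
 [0.4396 0.102  0.062 ]]
```

Request:
apply_moves(
  targets=[
    {"travel": [3.3, -1.2, 20], "roll": -1.1, "jaw": 60},
    {"travel": [0, 0, 30], "roll": 0, "jaw": 60},
    {"travel": [0, 0, 30], "roll": 0, "jaw": 60},
    {"travel": [0, 0, 30], "roll": 0, "jaw": 60},
    {"travel": [0, 0, 23], "roll": 0, "jaw": 60},
    {"travel": [0, 0, 0], "roll": 0, "jaw": 10},
    {"travel": [0, 0, 0], "roll": 0, "jaw": 10},
    {"travel": [0, 0, 0], "roll": 0, "jaw": 10},
    {"travel": [0, 0, 0], "roll": 0, "jaw": 10},
    {"travel": [0, 0, 0], "roll": 0, "jaw": 10},
  ],
)

```text
clock: 3.15
tool_pos: [0.4428, 0.2401, 0.0898]
orientation: [-179.9, 0.1, -86.0]
force: [-0.1, 0.1, -0.1]
opening: 0.0256
gripper_force: 0.0
```

Request:
apply_moves(
  targets=[
    {"travel": [0, 0, 0], "roll": 0, "jaw": 10},
    {"travel": [0, 0, 0], "roll": 0, "jaw": 10},
    {"travel": [0, 0, 0], "roll": 0, "jaw": 10},
  ],
)

```text
clock: 3.45
tool_pos: [0.443, 0.2402, 0.0896]
orientation: [-179.9, 0.1, -86.0]
force: [-0.6, -0.3, 6.5]
opening: 0.0226
gripper_force: 30.0
```

Request:
apply_moves(
  targets=[
    {"travel": [0, 0, -5], "roll": 0, "jaw": 10},
    {"travel": [0, 0, -5], "roll": 0, "jaw": 10},
    {"travel": [0, 0, -5], "roll": 0, "jaw": 10},
    {"travel": [0, 0, -4], "roll": 0, "jaw": 10},
    {"travel": [0, 0, -3], "roll": 0, "jaw": 10},
    {"travel": [0, 0, 0], "roll": 0, "jaw": 10},
  ],
)

```text
clock: 4.05
tool_pos: [0.4429, 0.24, 0.1114]
orientation: [-179.9, 0.0, -86.0]
force: [5.2, 1.5, -2.3]
opening: 0.0228
gripper_force: 30.0
```

Request:
apply_moves(
  targets=[
    {"travel": [5, 0, 0], "roll": 0, "jaw": 10},
    {"travel": [10, 0, 0], "roll": 0, "jaw": 10},
    {"travel": [10, 0, 0], "roll": 0, "jaw": 10},
    {"travel": [10, 0, 0], "roll": 0, "jaw": 10},
    {"travel": [10, 0, 0], "roll": 0, "jaw": 10},
    {"travel": [10, 0, 0], "roll": 0, "jaw": 10},
    {"travel": [10, 0, 0], "roll": 0, "jaw": 10},
    {"travel": [10, 0, 0], "roll": 0, "jaw": 10},
    {"travel": [7, 0, 0], "roll": 0, "jaw": 10},
    {"travel": [3, 0, 0], "roll": 0, "jaw": 10},
  ],
)

```text
clock: 5.05
tool_pos: [0.4493, 0.155, 0.1112]
orientation: [-179.9, 0.1, -86.0]
force: [7.2, 1.6, -2.9]
opening: 0.0228
gripper_force: 30.0
```

Request:
apply_moves(
  targets=[
    {"travel": [3, 0, 0], "roll": 0, "jaw": 10},
    {"travel": [3, 0, 0], "roll": 0, "jaw": 10},
    {"travel": [2, 0, 0], "roll": 0, "jaw": 10},
    {"travel": [0, 0, 0], "roll": 0, "jaw": 10},
  ],
)

```text
clock: 5.45
tool_pos: [0.4498, 0.1472, 0.1112]
orientation: [-179.9, 0.0, -86.0]
force: [7.4, -0.5, -2.5]
opening: 0.0228
gripper_force: 30.0
```

Request:
apply_moves(
  targets=[
    {"travel": [2, 0, 0], "roll": 0, "jaw": 10},
    {"travel": [2, 0, 0], "roll": 0, "jaw": 10},
    {"travel": [0, 0, 0], "roll": 0, "jaw": 10},
  ],
)

```text
clock: 5.75
tool_pos: [0.4501, 0.1449, 0.1112]
orientation: [-179.9, 0.2, -86.0]
force: [2.7, 8.4, -1.6]
opening: 0.0226
gripper_force: 30.0
```

Request:
apply_moves(
  targets=[
    {"travel": [-0.5, 0, 5], "roll": 0, "jaw": 10},
    {"travel": [0, 0, 6], "roll": 0, "jaw": 10},
    {"travel": [0, 0, 6], "roll": 0, "jaw": 10},
    {"travel": [0, 0, 4], "roll": 0, "jaw": 10},
    {"travel": [0, 0, 1], "roll": 0, "jaw": 10},
    {"travel": [0, 0, 0], "roll": 0, "jaw": 10},
  ],
)

```text
clock: 6.35
tool_pos: [0.4501, 0.145, 0.0897]
orientation: [-179.9, 0.1, -86.0]
force: [1.8, 5.1, 4.1]
opening: 0.0229
gripper_force: 30.0
```

Down, with the stop still pushing back. I'm releasing and rising.

Request:
apply_moves(
  targets=[
    {"travel": [0, 0, 0], "roll": 0, "jaw": 60},
    {"travel": [0, 0, 0], "roll": 0, "jaw": 60},
    {"travel": [0, 0, 0], "roll": 0, "jaw": 60},
    {"travel": [0, 0, 0], "roll": 0, "jaw": 60},
    {"travel": [0, 0, -20], "roll": 0, "jaw": 60},
    {"travel": [0, 0, -30], "roll": 0, "jaw": 60},
    {"travel": [0, 0, -40], "roll": 0, "jaw": 80},
    {"travel": [0, 0, -40], "roll": 0, "jaw": 80},
    {"travel": [0, 0, 0], "roll": 0, "jaw": 80},
  ],
)

```text
clock: 7.25
tool_pos: [0.4515, 0.1445, 0.2241]
orientation: [-179.6, 0.2, -86.0]
force: [0.5, -0.0, -1.0]
opening: 0.0773
gripper_force: 0.0
```

```bash
python3 - <<'E'
from h import *
o=ctrl.get_obs();im=ctrl.snapshot('wrist')
print(o['tool_pos'],o['orientation'],o['joint_pos'],o['opening'])
t=ctrl.snapshot('top');np.save('t1.npy',t);np.save('w2.npy',im);import pickle;pickle.dump(o,open('w2.pkl','wb'))
A=np.zeros((384,800,3),np.uint8);A[:,:512]=im;A[:300,512:]=cv2.resize(t[170:270,210:306],(288,300),interpolation=2)
cv2.imwrite('pics/w2.png',A[:,:,::-1])
E
```

```text
[0.4515 0.1445 0.2241] [-179.567     0.2087  -85.9806] [ 41.7026   0.8342 -23.8672   0.1099 -64.8283 -37.7304] 0.07725704169247333
```

View pics/w2.png

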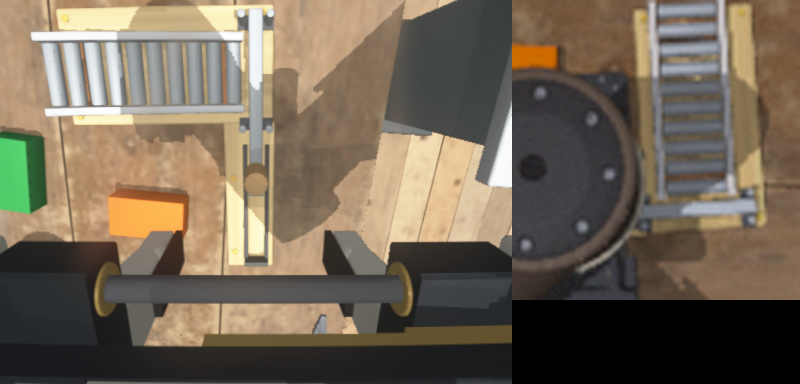

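The wrist view shows the bolt across the track and past the right fork, with the knob at (256,178). The rails run from (243,108) to (47,112) and from (243,36) to (32,37).

```bash
python3 - <<'E'
from h import *
import pickle
o=pickle.load(open('w2.pkl','rb'));C=cam('wrist',o)
r=onplane(C,[[243,108],[47,112],[243,36.5],[34,37]],[.043,.067,.043,.067]);print('rails',r)
a=(r[0]+r[2])/2;b=(r[1]+r[3])/2;print(a,b,np.degrees(np.arctan2(*(b-a)[[1,0]])),np.linalg.norm(b-a))
print('knob',onplane(C,[[256,181]],.104),'pins',onplane(C,[[242,127],[269,127],[243,15],[270,15]],.062))
# blank from top
t=np.load('t1.npy');h=cv2.cvtColor(t,cv2.COLOR_RGB2HSV)
print(h[241,352],h[236,360],h[246,345],h[255,352],h[230,345])
E
```

```text
rails [[0.4673 0.083  0.043 ]
 [0.6618 0.0981 0.067 ]
 [0.4716 0.014  0.043 ]
 [0.6665 0.0292 0.067 ]]
[0.4694 0.0485 0.043 ] [0.6641 0.0637 0.067 ] 4.459795348725346 0.19674873889445132
knob [[0.4492 0.1438 0.104 ]] pins [[ 0.4665  0.1005  0.062 ]
 [ 0.4393  0.0985  0.062 ]
 [ 0.4718 -0.0016  0.062 ]
 [ 0.4471 -0.0034  0.062 ]]
[ 16 104 157] [ 15 110 149] [ 17 113 149] [ 14  97 132] [ 16  95 132]
```

Request:
apply_moves(
  targets=[
    {"travel": [25, 1.5, 0], "roll": 0, "jaw": 80},
    {"travel": [40, 2.4, 0], "roll": 0, "jaw": 80},
    {"travel": [40, 2.4, 0], "roll": 0, "jaw": 80},
    {"travel": [40, 2.4, 0], "roll": 0, "jaw": 80},
    {"travel": [40, 2.4, 0], "roll": 0, "jaw": 80},
    {"travel": [40, 2.4, 0], "roll": 0, "jaw": 80},
    {"travel": [40, 2.4, 0], "roll": 0, "jaw": 80},
    {"travel": [40, 2.4, 0], "roll": 0, "jaw": 80},
    {"travel": [38, 2.2, 0], "roll": 0, "jaw": 80},
  ],
)

```text
clock: 8.25
tool_pos: [0.4511, -0.2018, 0.2172]
orientation: [179.8, 0.0, -86.0]
force: [1.3, -0.4, 0.6]
opening: 0.0802
gripper_force: 0.0
```

Request:
apply_moves(
  targets=[
    {"travel": [0, 0, 0], "roll": -6, "jaw": 80},
    {"travel": [0, 0, 0], "roll": -6, "jaw": 80},
    {"travel": [0, 0, 0], "roll": -6, "jaw": 80},
    {"travel": [0, 0, 0], "roll": 0, "jaw": 80},
    {"travel": [0, 0, 0], "roll": 0, "jaw": 80},
  ],
)

```text
clock: 8.75
tool_pos: [0.4518, -0.2001, 0.2177]
orientation: [179.9, 0.1, -68.2]
force: [-0.1, 0.7, -0.4]
opening: 0.0798
gripper_force: 0.0
```

```bash
python3 - <<'E'
from h import *
o=ctrl.get_obs();im=ctrl.snapshot('wrist')
print(o['tool_pos'],o['orientation'],o['joint_pos'],o['opening'])
np.save('w3.npy',im);import pickle;pickle.dump(o,open('w3.pkl','wb'))
cv2.imwrite('pics/w3.png',cv2.resize(im[:,:,::-1],(768,576)))
E
```

```text
[ 0.4518 -0.2001  0.2177] [179.8937   0.0588 -68.2017] [ -1.0603   3.5642 -21.8075  -0.0142 -64.7491  22.8647] 0.07984201919423811
```

View pics/w3.png

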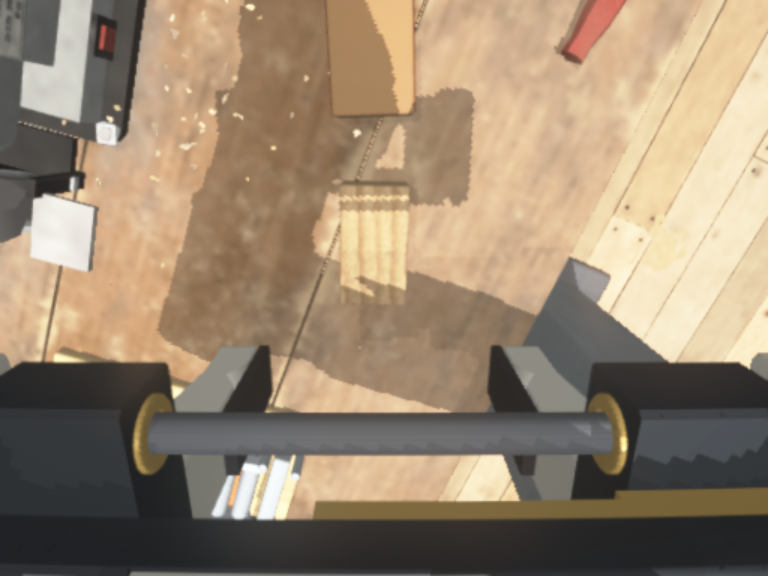

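The wrist view shows the blank's top face with corners near (340,188), (408,186), (406,303) and (341,303) in 768-wide pixels. The sanding block is above it and clear of the fingers.

```bash
python3 - <<'E'
from h import *
import pickle
o=pickle.load(open('w3.pkl','rb'));C=cam('wrist',o)
p=onplane(C,np.array([[340,188],[408,186],[406,303],[341,303]])/1.5,.035);print(p)
d=np.linalg.norm(p-np.roll(p,-1,0),axis=1);print(d)
c=p.mean(0);a=(p[0]+p[1]-p[2]-p[3]);print(c,np.degrees(np.arctan2(a[1],a[0])),local(o,c))
print([local(o,q) for q in p])
E
```

```text
[[ 0.4938 -0.2314  0.035 ]
 [ 0.4492 -0.2508  0.035 ]
 [ 0.4161 -0.1683  0.035 ]
 [ 0.4626 -0.1498  0.035 ]]
[0.0486 0.0888 0.05   0.0874]
[ 0.4555 -0.2001  0.035 ] -68.59822550281037 [  1.5036  -3.7166 182.6976]
[array([ 44.8478, -27.7065, 182.6086]), array([ 46.2768,  20.8834, 182.6973]), array([-42.5543,  20.9979, 182.7887]), array([-42.5558, -29.041 , 182.6959])]
```

Request:
apply_moves(
  targets=[
    {"travel": [1.5, -3.7, 30], "roll": 0.4, "jaw": 80},
    {"travel": [0, 0, 40], "roll": 0, "jaw": 80},
    {"travel": [0, 0, 40], "roll": 0, "jaw": 80},
    {"travel": [0, 0, 35], "roll": 0, "jaw": 80},
    {"travel": [0, 0, 25], "roll": 0, "jaw": 80},
    {"travel": [0, 0, 13], "roll": 0, "jaw": 80},
    {"travel": [0, 0, 0], "roll": 0, "jaw": 80},
    {"travel": [0, 0, 0], "roll": 0, "jaw": 30},
    {"travel": [0, 0, 0], "roll": 0, "jaw": 30},
    {"travel": [0, 0, 0], "roll": 0, "jaw": 30},
  ],
)

```text
clock: 9.8
tool_pos: [0.4572, -0.2002, 0.0368]
orientation: [-179.9, -0.0, -68.4]
force: [0.1, 0.5, -0.2]
opening: 0.0615
gripper_force: 0.0
```

Request:
apply_moves(
  targets=[
    {"travel": [0, 0, 0], "roll": 0, "jaw": 30},
    {"travel": [0, 0, 0], "roll": 0, "jaw": 30},
    {"travel": [0, 0, 0], "roll": 0, "jaw": 30},
    {"travel": [0, 0, 0], "roll": 0, "jaw": 30},
  ],
)

```text
clock: 10.2
tool_pos: [0.4565, -0.2002, 0.0359]
orientation: [-180.0, -0.0, -68.4]
force: [0.0, 0.1, -0.4]
opening: 0.032
gripper_force: 0.0
```

The opening is 32 mm, narrower than the 50 mm block, so something is off. I'm taking a look.

```bash
python3 - <<'E'
from h import *
o=ctrl.get_obs();print(o['tool_pos'],o['opening'],o['gripper_force'])
w=ctrl.snapshot('wrist');s=ctrl.snapshot('side')
A=np.zeros((384,800,3),np.uint8);A[:300,:400]=cv2.resize(w,(400,300));A[:,400:]=cv2.resize(s[180:276,205:305],(400,384),interpolation=2)
cv2.imwrite('pics/w4.png',A[:,:,::-1])
E
```

```text
[ 0.4565 -0.2002  0.0359] 0.0319828884540658 0.0
```

View pics/w4.png

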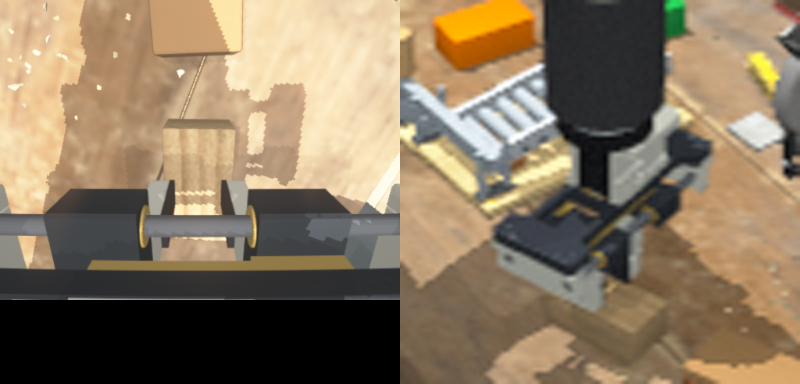

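```bash
python3 - <<'E'
from h import *
o=ctrl.get_obs();C=cam('wrist',o);S=cam('side');T=pose(o)
B=np.array([[.4938,-.2314],[.4492,-.2508],[.4161,-.1683],[.4626,-.1498]])
for z in (.035,0.): print('block wrist*400/512',z,proj(C,np.c_[B,np.full(4,z)])/1.28,'side crop',(proj(S,np.c_[B,np.full(4,z)])-[205,180])*4+[400,0])
for y in (-16,16):
  for x in (-9.5,9.5):
    for zz in (22,):
      P=(T@np.array([x/1e3,y/1e3,zz/1e3,1]))[:3]; print('tip',x,y,zz,P,proj(C,[P])/1.28,(proj(S,[P])-[205,180])*4+[400,0])
E
```

```text
block wrist*400/512 0.035 [[162.7278 131.0739]
 [234.4276 128.7709]
 [229.6832 238.8422]
 [166.2564 238.9156]] side crop [[662.0456 297.9328]
 [628.9705 331.5283]
 [540.3154 288.8006]
 [576.7979 256.8125]]
block wrist*400/512 0.0 [[168.4755 120.7822]
 [228.3516 118.8359]
 [225.0785 214.2547]
 [170.7616 214.3192]] side crop [[661.6358 330.3021]
 [628.9613 364.1784]
 [541.3716 321.0448]
 [577.403  288.77  ]]
tip -9.5 -16 22 [ 0.4679 -0.1855  0.0138] [[177.5845 186.6322]] [[605.105  297.6483]]
tip 9.5 -16 22 [ 0.4749 -0.2032  0.0138] [[177.0064 165.159 ]] [[623.6993 306.5687]]
tip -9.5 16 22 [ 0.4381 -0.1973  0.0138] [[216.417  186.6563]] [[582.1032 318.621 ]]
tip 9.5 16 22 [ 0.4451 -0.2149  0.0138] [[216.9911 165.1843]] [[600.8092 327.7912]]
```

```bash
python3 - <<'E'
from h import *
import pickle
for f,op,xx in(('w1.pkl',.06,(298,462)),('w3.pkl',.08,(271,489))):
  o=pickle.load(open(f,'rb'));C=cam('wrist',o);T=pose(o)
  print(f,'seen row 346 cols',xx,o['opening'])
  for zz in (0,3,10,22):
    print(zz,[(proj(C,[(T@np.array([x,s*op/2,zz/1e3,1]))[:3]])*1.5)[0] for x in(.0095,) for s in(-1,1)])
E
```

```text
w1.pkl seen row 346 cols (298, 462) 0.05999734626003577
0 [array([297.7577, 338.8113]), array([458.4425, 338.9124])]
3 [array([299.038, 335.552]), array([457.2033, 335.6516])]
10 [array([301.8756, 328.3298]), array([454.4566, 328.4262])]
22 [array([306.3032, 317.0666]), array([450.1711, 317.1578])]
w3.pkl seen row 346 cols (271, 489) 0.07984201919423811
0 [array([271.0544, 338.7551]), array([485.1452, 338.8899])]
3 [array([272.7509, 335.4996]), array([483.4897, 335.6323])]
10 [array([276.5116, 328.2852]), array([479.8198, 328.4135])]
22 [array([282.3805, 317.0325]), array([474.0928, 317.1541])]
```

The wrist and side views both put the real fingertips about at the TCP, roughly 20 mm shorter than stated. The fingers closed above the block without touching it. I'm reopening and going lower.

Request:
apply_moves(
  targets=[
    {"travel": [0, 0, -5], "roll": 0, "jaw": 80},
    {"travel": [0, 0, 0], "roll": 0, "jaw": 80},
    {"travel": [0, 0, 0], "roll": 0, "jaw": 80},
    {"travel": [0, 0, 0], "roll": 0, "jaw": 80},
    {"travel": [0, 0, 0], "roll": 0, "jaw": 80},
    {"travel": [0, 0, 0], "roll": 0, "jaw": 80},
    {"travel": [0, 0, 0], "roll": 0, "jaw": 80},
  ],
)

```text
clock: 11.0
tool_pos: [0.4564, -0.2002, 0.0407]
orientation: [180.0, 0.0, -68.4]
force: [0.7, -0.3, 0.6]
opening: 0.0779
gripper_force: 0.0
```

Request:
apply_moves(
  targets=[
    {"travel": [0, 0, 9], "roll": 0, "jaw": 80},
    {"travel": [0, 0, 9], "roll": 0, "jaw": 80},
    {"travel": [0, 0, 7], "roll": 0, "jaw": 80},
    {"travel": [0, 0, 0], "roll": 0, "jaw": 80},
    {"travel": [0, 0, 0], "roll": 0, "jaw": 35},
    {"travel": [0, 0, 0], "roll": 0, "jaw": 35},
    {"travel": [0, 0, 0], "roll": 0, "jaw": 35},
    {"travel": [0, 0, 0], "roll": 0, "jaw": 35},
    {"travel": [0, 0, 0], "roll": 0, "jaw": 35},
    {"travel": [0, 0, 0], "roll": 0, "jaw": 35},
  ],
)

```text
clock: 12.0
tool_pos: [0.4567, -0.2002, 0.016]
orientation: [-180.0, -0.0, -68.4]
force: [0.5, 0.0, 1.5]
opening: 0.0496
gripper_force: 29.9
```

Request:
apply_moves(
  targets=[
    {"travel": [0, 0, -15], "roll": 0, "jaw": 35},
    {"travel": [0, 0, -30], "roll": 0, "jaw": 35},
    {"travel": [0, 0, -40], "roll": 0, "jaw": 35},
    {"travel": [0, 0, -40], "roll": 0, "jaw": 35},
    {"travel": [0, 0, -35], "roll": 0, "jaw": 35},
    {"travel": [0, 0, 0], "roll": 0, "jaw": 35},
  ],
)

```text
clock: 12.6
tool_pos: [0.4593, -0.2008, 0.1809]
orientation: [-179.6, -0.3, -68.4]
force: [-0.3, -0.4, -1.1]
opening: 0.0503
gripper_force: 29.9
```

Request:
apply_moves(
  targets=[
    {"travel": [0, 0, 0], "roll": -7.3, "jaw": 35},
    {"travel": [0, 0, 0], "roll": -7.3, "jaw": 35},
    {"travel": [0, 0, 0], "roll": -7.3, "jaw": 35},
    {"travel": [0, 0, 0], "roll": -7.3, "jaw": 35},
    {"travel": [0, 0, 0], "roll": -7.3, "jaw": 35},
    {"travel": [0, 0, 0], "roll": -7.3, "jaw": 35},
    {"travel": [0, 0, 0], "roll": -7.3, "jaw": 35},
    {"travel": [0, 0, 0], "roll": -7.3, "jaw": 35},
    {"travel": [0, 0, 0], "roll": -7.3, "jaw": 35},
    {"travel": [0, 0, 0], "roll": -6.9, "jaw": 35},
  ],
)

```text
clock: 13.6
tool_pos: [0.456, -0.2001, 0.1749]
orientation: [-180.0, 0.1, 4.5]
force: [-0.3, -0.8, -1.0]
opening: 0.0497
gripper_force: 29.9
```

Request:
apply_moves(
  targets=[
    {"travel": [1.5, -20, 0], "roll": 0, "jaw": 35},
    {"travel": [3, -40, 0], "roll": 0, "jaw": 35},
    {"travel": [3, -40, 0], "roll": 0, "jaw": 35},
    {"travel": [3, -40, 0], "roll": 0, "jaw": 35},
    {"travel": [3, -40, 0], "roll": 0, "jaw": 35},
    {"travel": [3, -40, 0], "roll": 0, "jaw": 35},
    {"travel": [2, -25, 0], "roll": 0, "jaw": 35},
    {"travel": [1, -14, 0], "roll": 0, "jaw": 35},
    {"travel": [0, 0, 0], "roll": 0, "jaw": 35},
    {"travel": [0, 0, 0], "roll": 0, "jaw": 35},
  ],
)

```text
clock: 14.6
tool_pos: [0.4567, 0.0592, 0.1753]
orientation: [180.0, 0.1, 4.2]
force: [-0.2, 0.6, -0.7]
opening: 0.0494
gripper_force: 29.9
```

Request:
apply_moves(
  targets=[
    {"travel": [20, 1.5, 0], "roll": 0, "jaw": 35},
    {"travel": [40, 3, 0], "roll": 0, "jaw": 35},
    {"travel": [40, 3, 0], "roll": 0, "jaw": 35},
    {"travel": [35, 2.5, 0], "roll": 0, "jaw": 35},
    {"travel": [18, 1.2, 20], "roll": 0, "jaw": 35},
    {"travel": [0, 0, 20], "roll": 0, "jaw": 35},
    {"travel": [0, 0, 0], "roll": 0, "jaw": 35},
    {"travel": [0, 0, 0], "roll": 0, "jaw": 35},
  ],
)

```text
clock: 15.4
tool_pos: [0.6101, 0.0582, 0.1356]
orientation: [180.0, 0.1, 4.1]
force: [0.2, 0.3, -0.7]
opening: 0.0499
gripper_force: 29.9
```

```bash
python3 - <<'E'
from h import *
o=ctrl.get_obs();im=ctrl.snapshot('wrist');t=ctrl.snapshot('top');s=ctrl.snapshot('side')
print(o['tool_pos'],o['orientation'],o['opening'])
np.save('w5.npy',im);import pickle;pickle.dump(o,open('w5.pkl','wb'))
A=np.zeros((600,800,3),np.uint8);A[:384,:512]=im;A[:288,512:]=cv2.resize(s[160:250,180:270],(288,288),interpolation=2)
cv2.imwrite('pics/w5.png',A[:400,:,::-1])
E
```

```text
[0.6101 0.0582 0.1356] [179.9561   0.0803   4.1136] 0.04992763902261872
```

View pics/w5.png

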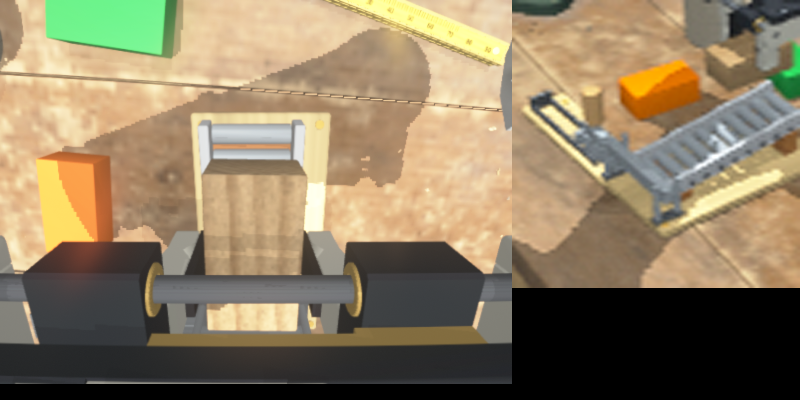

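The wrist view shows the gripped block's front top edge from (204,172) to (307,172), above the rails. The rails' upper ends are at (200–211,121) and (292–304,121).

```bash
python3 - <<'E'
from h import *
import pickle
o=pickle.load(open('w5.pkl','rb'));C=cam('wrist',o)
r=onplane(C,[[200,121],[304,121],[212,160],[292,160]],[.068,.068,.064,.064]);b=onplane(C,[[204,172],[307,172]],.1546)
for p in list(r)+[(r[0]+r[1])/2,(r[2]+r[3])/2]+list(b)+[b.mean(0)]: print(p,local(o,p))
E
```

```text
[0.6673 0.0998 0.068 ] [ 60.098  -37.4818  67.49  ]
[0.6726 0.0258 0.068 ] [60.1387 36.7491 67.5468]
[0.6385 0.0907 0.064 ] [ 30.798  -30.4927  71.5364]
[0.6429 0.0307 0.064 ] [30.8237 29.725  71.5825]
[0.6699 0.0628 0.068 ] [60.1183 -0.3663 67.5184]
[0.6407 0.0607 0.064 ] [30.8109 -0.3839 71.5595]
[0.6534 0.084  0.1546] [ 45.048  -22.6412 -19.0776]
[0.6569 0.0359 0.1546] [ 45.0687  25.614  -19.0407]
[0.6552 0.0599 0.1546] [ 45.0583   1.4864 -19.0592]
```

Request:
apply_moves(
  targets=[
    {"travel": [0, -1.5, 15], "roll": 0, "jaw": 35},
    {"travel": [0, 0, 20], "roll": 0, "jaw": 35},
    {"travel": [0, 0, 14], "roll": 0, "jaw": 35},
    {"travel": [0, 0, 5], "roll": 0, "jaw": 35},
    {"travel": [0, 0, 0], "roll": 0, "jaw": 35},
    {"travel": [0, 0, 0], "roll": 0, "jaw": 35},
  ],
)

```text
clock: 16.15
tool_pos: [0.6109, 0.0612, 0.0826]
orientation: [-180.0, -0.1, 4.2]
force: [0.7, 0.5, -0.5]
opening: 0.0497
gripper_force: 29.9
```

Request:
apply_moves(
  targets=[
    {"travel": [0, 0, 2], "roll": 0, "jaw": 35},
    {"travel": [0, 0, 2], "roll": 0, "jaw": 35},
    {"travel": [0, 0, 0], "roll": 0, "jaw": 35},
  ],
)

```text
clock: 16.45
tool_pos: [0.6103, 0.061, 0.0778]
orientation: [-180.0, -0.0, 4.2]
force: [0.7, 0.2, -1.5]
opening: 0.0498
gripper_force: 29.9
```

Request:
apply_moves(
  targets=[
    {"travel": [0, 0.5, 1], "roll": 0, "jaw": 35},
    {"travel": [0, 0, 1], "roll": 0, "jaw": 35},
    {"travel": [0, 0, 0], "roll": 0, "jaw": 35},
  ],
)

```text
clock: 16.75
tool_pos: [0.6103, 0.0604, 0.0756]
orientation: [180.0, 0.0, 4.2]
force: [-0.6, -1.0, -0.6]
opening: 0.0494
gripper_force: 29.9
```

Request:
apply_moves(
  targets=[
    {"travel": [0, 0, 1], "roll": 0, "jaw": 35},
    {"travel": [0, 0, 0], "roll": 0, "jaw": 35},
  ],
)

```text
clock: 16.95
tool_pos: [0.6103, 0.0605, 0.0746]
orientation: [180.0, 0.0, 4.2]
force: [-0.6, 0.1, -1.1]
opening: 0.0495
gripper_force: 29.9
```

Request:
apply_moves(
  targets=[
    {"travel": [0, 0, 1], "roll": 0, "jaw": 35},
    {"travel": [0, 0, 0], "roll": 0, "jaw": 35},
  ],
)

```text
clock: 17.15
tool_pos: [0.6103, 0.0605, 0.0738]
orientation: [180.0, 0.0, 4.2]
force: [-0.0, -0.2, -0.1]
opening: 0.0493
gripper_force: 29.9
```

Request:
apply_moves(
  targets=[
    {"travel": [0, 0, 1], "roll": 0, "jaw": 35},
    {"travel": [0, 0, 0], "roll": 0, "jaw": 35},
  ],
)

```text
clock: 17.35
tool_pos: [0.61, 0.0604, 0.0731]
orientation: [180.0, 0.0, 4.2]
force: [-4.3, 0.0, 5.7]
opening: 0.0498
gripper_force: 29.9
```

Contact with the rollers. I'm releasing.

Request:
apply_moves(
  targets=[
    {"travel": [0, 0, -0.5], "roll": 0, "jaw": 35},
    {"travel": [0, 0, 0], "roll": 0, "jaw": 85},
    {"travel": [0, 0, 0], "roll": 0, "jaw": 85},
    {"travel": [0, 0, 0], "roll": 0, "jaw": 85},
    {"travel": [0, 0, 0], "roll": 0, "jaw": 85},
    {"travel": [0, 0, 0], "roll": 0, "jaw": 85},
    {"travel": [0, 0, 0], "roll": 0, "jaw": 85},
    {"travel": [0, 0, 0], "roll": 0, "jaw": 85},
  ],
)

```text
clock: 18.15
tool_pos: [0.6104, 0.0605, 0.0732]
orientation: [180.0, 0.0, 4.2]
force: [0.5, -0.6, 1.0]
opening: 0.0851
gripper_force: 0.0
```

Request:
apply_moves(
  targets=[
    {"travel": [0, 0, -20], "roll": 0, "jaw": 85},
    {"travel": [0, 0, -30], "roll": 0, "jaw": 85},
    {"travel": [0, 0, -40], "roll": 0, "jaw": 85},
    {"travel": [0, 0, -40], "roll": 0, "jaw": 85},
    {"travel": [0, 0, -30], "roll": 0, "jaw": 85},
    {"travel": [0, 0, 0], "roll": 0, "jaw": 85},
    {"travel": [0, 0, 0], "roll": 0, "jaw": 85},
  ],
)

```text
clock: 18.85
tool_pos: [0.6105, 0.0607, 0.2339]
orientation: [-180.0, -0.1, 4.2]
force: [0.1, 0.2, -0.8]
opening: 0.0848
gripper_force: 0.0
```

```bash
python3 - <<'E'
from h import *
o=ctrl.get_obs();im=ctrl.snapshot('wrist');t=ctrl.snapshot('top');s=ctrl.snapshot('side')
print(o['clock'],o['tool_pos'],o['opening'])
A=np.zeros((384,800,3),np.uint8);A[:,:512]=im;A[:288,512:]=cv2.resize(s[160:250,180:270],(288,288),interpolation=2)
cv2.imwrite('pics/w6.png',A[:,:,::-1])
E
```

```text
18.85 [0.6105 0.0607 0.2339] 0.08484402357857934
```

View pics/w6.png

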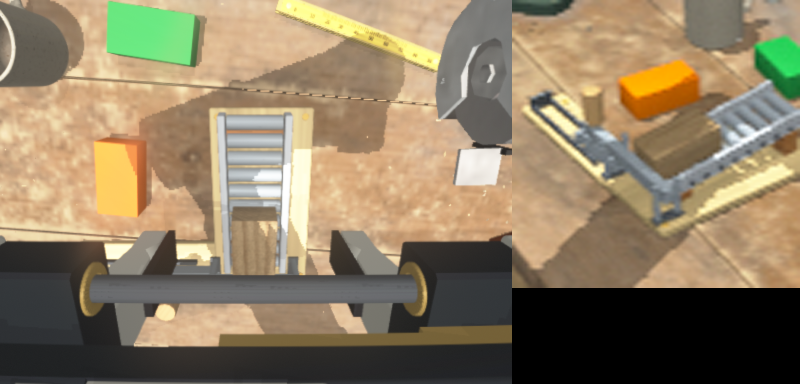

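The block has rolled down between the rails and sits against the bolt in the side view, around (680,150). I'm checking that it's still and that the bystanders haven't moved.

Request:
apply_moves(
  targets=[
    {"travel": [0, 0, 0], "roll": 0, "jaw": 85},
    {"travel": [0, 0, 0], "roll": 0, "jaw": 85},
    {"travel": [0, 0, 0], "roll": 0, "jaw": 85},
    {"travel": [0, 0, 0], "roll": 0, "jaw": 85},
    {"travel": [0, 0, 0], "roll": 0, "jaw": 85},
  ],
)

```text
clock: 19.5
tool_pos: [0.6104, 0.0605, 0.2332]
orientation: [180.0, 0.0, 4.2]
force: [-0.1, 0.6, -0.7]
opening: 0.0851
gripper_force: 0.0
```

```bash
python3 - <<'E'
from h import *
s=ctrl.snapshot('side')[:,:,::-1].astype(int);A=cv2.imread('pics/side0.png').astype(int)
P=cv2.imread('pics/w6.png')[:288,512:]
n=cv2.resize(s[160:250,180:270].astype(np.uint8),(288,288),interpolation=2)
print('motion',np.abs(n.astype(int)-P).max())
S=cam('side')
for nm,p in dict(sand=[.509,-.331,.016],tape=[.44,.455,.03],mug=[.69,.29,.05]).items():
    u,v=proj(S,[p])[0].astype(int); print(nm,u,v,np.abs(s-A)[v-14:v+14,u-18:u+18].mean())
C=proj(S,[[.5095-.0,.0515,.077]]);print('expected block top centre side',(C-[180,160])*3.2+[512,0])
E
```

```text
motion 61
sand 292 275 4.895833333333333
tape 169 169 4.851851851851852
mug 240 165 4.6646825396825395
expected block top centre side [[675.2434 130.5638]]
```

```bash
python3 - <<'E'
from h import *
f=lambda:cv2.GaussianBlur(ctrl.snapshot('side')[160:250,180:270],(0,0),1).astype(int)
P=cv2.resize(cv2.imread('pics/w6.png')[:288,512:,::-1],(90,90),interpolation=cv2.INTER_AREA);P=cv2.GaussianBlur(P,(0,0),1).astype(int)
a=f();b=[f() for _ in range(10)][-1]
for x,y in((P,b),(a,b)):
    d=np.abs(x-y).sum(2);print(d.max(),d.mean(),np.unravel_index(d.argmax(),d.shape))
E
```

```text
42 1.475679012345679 (np.int64(51), np.int64(85))
6 0.9448148148148148 (np.int64(27), np.int64(89))
```

```bash
python3 -c "
from plant import ctrl
print(ctrl.close_job())"
```

```text
the job is handed in; nothing more can be done
None
```

The job is handed in at about 20 s on the clock: the bolt is shut and let down, the block rolled down by itself and rests still against it, and before/after side views show no sign that the sanding block, tape measure or mug moved.

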